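# Put the chisel away and bolt the tool chest

## Robot

A 6-joint arm with a two-finger parallel gripper is mounted at the origin on the work surface. World frame = base frame: x ahead of the robot, y to its left, z up, the work surface at z = 0. Lengths are in mm, angles in rad, forces in N, time in s.
With the tool pointing down it reaches from about 400 to 925 mm from the base axis. Payload 12.5 kg.
Tool frame: the origin (TCP) lies at the very end of the fingers, on their centre line; the grasp point (between the pads) lies behind it (env.grip_depth is the z of the grasp point in the tool frame, in mm); z points along the fingers, y is the line along which they close (so a half turn about z gives the same grasp; the last joint's range is limited). The gripper opens to 95 mm and grips with 3 to 60 N. Pads are 20 mm wide; open, the fingers measure 119 mm over their backs; the gripper's body (75 mm by 180 mm) begins 59 mm behind the grasp point.
Start: joints at [1.183, 0.491, 1.559, -0, 1.092, -0.106], TCP at [173.786, 600.371, 214.661] pointing down, gripper open.
Joint ranges: [-3.1, 3.1], [-0.84, 2.19], [0.05, 2.79], [-1.13, 4.28], [0.06, 2.93], [-2.69, 2.69]. Speed limits (rad/s): [2.22, 2.22, 2.79, 3.14, 3.14, 3.14].

## Interface

Orientations are given as [roll, pitch, yaw] about the fixed x, y, z axes, in that order (R = Rz(yaw) Ry(pitch) Rx(roll)).
In Python, from cell import env, optics gives the robot as it stands.
- The arm moves only by the tool step_arm, never from a script. Its argument "moves" is a list of rows, each an object of numbers: "tx", "ty", "tz": the shift along the tool's x, y, z in mm; "roll": the turn about the tool's z in rad. In form: [{"tx": .., "ty": .., "tz": .., "roll": ..}, ...]. A call has 1 to 12 rows; each row is the pose to reach, as a shift and turn from the pose commanded when the call began, along the tool's axes at that moment; what a row does not reach only later rows make up. A row lasts 1/12 s, in which the tool goes at most 41.7 mm and 7.16 degrees, less where a joint would pass 70% of its speed; a pose out of reach is approached as far as the arm can. A call with a gripper value outside its range is refused whole. "grip" is the finger opening in mm, from 0 to 95.1, set as the call begins (left out, the last holds). The fingers move at their own pace and stop on an object; the grip force is fixed at half the most. Time passes only in rows, so rows that repeat a pose let the fingers close. It gives the time, the measured TCP pose, the force, the opening and the grip force at its end, in the units of the state.
- env.state(): the state, without advancing time (a new reading comes with each control period).
- optics.read_camera(name): name is "scene" or "top"; returns a dict with "pixels" (400x640x3 uint8, blue, green, red), "mtx" (3x3 intrinsics, pixels), "view" (4x4, takes a point from world to camera coordinates). Camera axes: x right, y down, z forward; pixel columns grow to the right and rows downward; lengths in mm; the calibration is good to about 2 mm. A picture is of the moment at which its call begins. There is no depth.
- env.job_done(): hands the job in; it is judged then, once.
The state is a dict: "t": time; "joints": joint angles; "qvel": joint speeds; "tau": joint torques, N m; "eef_pos": TCP position; "tcp_rot": TCP orientation; "ft_force": force on the tool from outside, world axes, zero at the start; "moment": the same for the moment, N m; "opening": opening from 0.0 (shut) to 1.0 (fully open); "grip_force": force on a finger pad.
Only numpy, scipy, OpenCV 4.12 (cv2) and the standard library are available. Lean on these libraries where they do the work, as an engineer would, in place of code of your own. Each camera call takes 0.05 s, during which the arm holds its last target. There are 200 camera calls.

## Task

Put the yellow-handled chisel away: draw it out of the sloping tool block, lay it gently (not dropped) on the floor of the open tool chest's tray, and shut the lid all the way. Then, with the lid shut, slide the barrel bolt fully home into the keeper on the lid. Leave the other two tools in the block, and the mallet on the bench, where they are.

Things in the scene. Friction and masses are not known exactly. Their poses are not given: they have to be found in the camera images.
- chest: Fixed wooden tool chest, 280 (x) x 300 (y) x 85 mm high; origin at the centre of its underside. Top: an open tray (y -150 to +62 mm) under the hinged lid, and a solid fixed deck (y +62 to +150 mm, 85 mm high) carrying a brass barrel bolt. Tray walls 12 mm thick, 73 mm high; inside 256 mm (x) by 200 mm (y), blue floor 35 mm above the bench.
- tray_floor (a point): Centre of the tray's floor, 35 mm above the bench, at (0, -39) mm in the chest's frame; axes as the chest's (x along the 256 mm length, z up).
- lid (a joint): Lid angle (rad): 0 shut (top level with the deck), up to 1.9 open; above 1.57 it leans outwards. Pale board 280 (chest x) x 208 x 12 mm, hinged at mid-thickness on a line along the chest's x at y = -150 mm, 79 mm above the bench; closing swings it over towards the chest's +y. Stiff hinge: stays where left, about 3 N at the edge moves it.
- lid_edge (a point): Middle of the lid's free edge on its outer (upper) face, 210 mm from the hinge line; axes turn with the lid (x along hinge, y from hinge to edge, z out of the outer face). A brass keeper (staple 29 mm wide in x, 26 mm high) stands on the outer face at the middle, 13 to 27 mm in from this edge; the face is bare elsewhere.
- bolt (a joint): Travel of the bolt (m): 0 fully drawn back, 0.045 fully home in the keeper. It slides along the chest's -y, towards the lid, with about 3 N of friction, and has no spring.
- bolt_knob (a point): Top of the bolt's upright dark knob (13 mm diameter, 16 mm tall, on a 10 mm stem), 140.5 mm above the bench; axes as the chest's. The stem rises from the steel rod between two brass rails whose tops are 107 mm above the bench, so the upper 33 mm show. The rails lie at chest x = 0 and run along chest y from +68 to +144 mm.
- chisel: Loose yellow-handled chisel, about 120 g. Own x axis from blade tip to handle end: steel blade 13 (y) x 5 mm from x = -85 mm to 0, round handle 25 to 27 mm diameter from x = 0 (origin: the shoulder, on the axis) to +100 mm. Starts in one of the block's three slots, shoulder on the block's face, leaning at 45 degrees, handle up.
- chisel_grip (a point): Point on the chisel's axis in the middle of its handle, 50 mm from the shoulder, a good place to grasp; axes as the chisel's.
- chisel_tip (a point): Tip of the chisel's blade, on its axis.
- block: Fixed dark wooden tool block, 110 (x) x 230 (y) x about 127 mm high; origin at the centre of its underside. Its face slopes at 45 degrees, looking up and to its +x; three slots 72 mm apart along its y go square through the 50 mm thick plate, each 17 mm wide (y), 10 mm high, mouths 105 mm above the bench.
- file: Tool with a red handle in another slot of the block, same form as the chisel: origin at the shoulder, x to the handle's end. Leave it.
- scraper: Tool with a black handle in another slot of the block, same form as the chisel: origin at the shoulder, x to the handle's end. Leave it.
- mallet: Carver's round wooden mallet standing on its head, 76 mm diameter, 174 mm high; origin at the centre of its underside. Leave it.

How it is judged:
By the outcome, as a careful person would: the job done as asked, in the order asked, and still so for the second after the job is handed in, with the robot touching nothing.
It also fails if it takes over 69 s, if anything falls off the work surface, if the arm or the gripper's body presses on something with over 40 N, if the wrist force passes 120 N, or if a joint passes its speed limit or range.

## Working session

There is one attempt and no reset: what is moved stays moved. The work goes in short steps, Python scripts to look and compute and a tool call to move; the robot and the scene stay as the last step left them, time stands still between calls to the robot, and variables do not carry over. Pictures are saved under pics/ and viewed, at most 11 in all, crops included, and the job is handed in when it is done.

Besides the shell and the picture viewer there is one more tool, called after ">>>" as a command line: name --argument value ..., lists and objects as JSON in quotes. step_arm: Moves the arm, as the interface text tells. Its arguments: {"type":"object","properties":{"moves":{"type":"array"},"grip":{"type":"number"}},"required":["moves"]}

```bash
ls; mkdir -p pics; python3 - <<'E'
from cell import env, optics
import cv2
print(env.state(), env.grip_depth)
for n in("scene","top"):
    c=optics.read_camera(n); cv2.imwrite(f"pics/{n}0.png",c["pixels"]); print(n,c["mtx"].round(1).tolist(),c["view"].round(4).tolist())
E
```

```text
pics
{'t': 0.0, 'joints': array([ 1.18343068e+00,  4.91567731e-01,  1.55948145e+00,  1.35110179e-05,
        1.09168121e+00, -1.05603861e-01]), 'qvel': array([ 1.79690198e-03, -5.15665030e-04, -9.00848478e-05,  5.20542547e-04,
       -2.06376354e-04,  1.54341236e-03]), 'tau': array([ 9.11377920e-04, -6.12641716e+01, -2.58175242e+01,  6.92171766e-02,
        4.82514419e-02, -1.26531950e-04]), 'eef_pos': array([173.66095063, 600.12411377, 214.04564946]), 'tcp_rot': array([-3.14046251e+00, -1.31842474e-04,  2.85982456e+00]), 'ft_force': array([ 0.7970264 , -0.55275826, -0.40910931]), 'moment': array([-0.01711291, -0.00392859,  0.00329302]), 'grip_force': 0.0, 'opening': 1.0039950420241162} -18.8
scene [[362.2, 0.0, 314.8], [0.0, 362.2, 200.4], [0.0, 0.0, 1.0]] [[-0.1827, 0.9831, 0.0074, 35.4245], [0.8124, 0.1552, -0.5621, -404.5957], [-0.5537, -0.0967, -0.827, 1236.2078], [0.0, 0.0, 0.0, 1.0]]
top [[432.0, 0.0, 325.5], [0.0, 432.0, 199.4], [0.0, 0.0, 1.0]] [[-0.021, -0.9998, 0.0039, 62.5741], [-0.9848, 0.02, -0.1723, 569.3735], [0.1722, -0.0074, -0.985, 1211.4143], [0.0, 0.0, 0.0, 1.0]]
```

View pics/scene0.png

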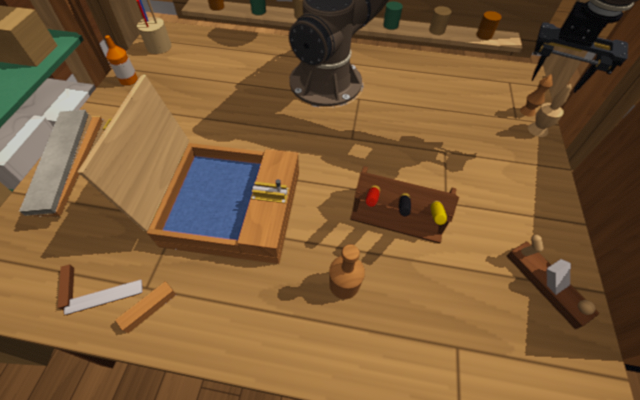

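View pics/top0.png

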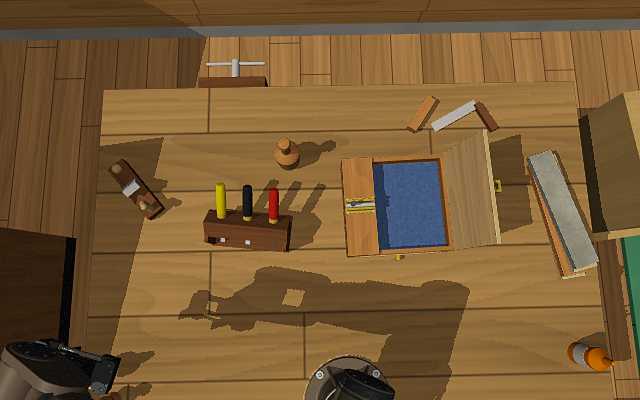

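The yellow chisel is the block's +y tool: scene (439,212), top (221,200). The chest's deck is on its +y side, the lid leans outwards on the -y side (top edge near (495,185)), and the bolt is at top (360,205). Next I'll triangulate the handles by colour and enlarge the chest.

```bash
cat > h.py <<'E'
import numpy as np, cv2
from cell import env, optics
def cams(): return {n:optics.read_camera(n) for n in("scene","top")}
def P(c): return c["mtx"]@c["view"][:3]
def proj(c,X):
    p=P(c)@np.r_[np.asarray(X,float).T.reshape(3,-1),np.ones((1,np.size(X)//3))]; return (p[:2]/p[2]).T
def tri(cs,a,b):
    X=cv2.triangulatePoints(P(cs["scene"]),P(cs["top"]),np.float64(a).reshape(2,1),np.float64(b).reshape(2,1)); return (X[:3]/X[3]).ravel()
def plane(c,uv,z):  # pixel -> world point at height z
    H=P(c)[:,[0,1,3]].copy(); H[:,2]+=P(c)[:,2]*z
    w=np.linalg.solve(H,[uv[0],uv[1],1]); return w[:2]/w[2]
def blob(c,lo,hi,box):
    x0,y0,x1,y1=box; m=cv2.inRange(cv2.cvtColor(c["pixels"][y0:y1,x0:x1],cv2.COLOR_BGR2HSV),lo,hi)
    n,l,s,ce=cv2.connectedComponentsWithStats(m); k=1+np.argmax(s[1:,4])
    pts=np.argwhere(l==k)[:,::-1]+[x0,y0]; (cx,cy),(w,h),a=cv2.minAreaRect(pts.astype(np.float32))
    return np.array([cx,cy]),pts.mean(0),s[k,4],(w,h,a)
E
python3 - <<'E'
from h import *
cs=cams()
B={"scene":(350,170,465,245),"top":(200,175,300,235)}
for nm,lo,hi in(("yel",(23,150,90),(35,255,255)),("red",(0,200,80),(6,255,255)),("blk",(0,0,0),(180,255,28))):
    r={n:blob(cs[n],lo,hi,B[n]) for n in B}
    print(nm,[(v[0].round(1),v[2],np.round(v[3],1)) for v in r.values()],tri(cs,r["scene"][0],r["top"][0]).round(1))
def crop(n,x0,y0,x1,y1,w): 
    return cv2.resize(cs[n]["pixels"][y0:y1,x0:x1],None,fx=w/(x1-x0),fy=w/(x1-x0),interpolation=cv2.INTER_CUBIC)
a=crop("scene",80,75,310,265,400);b=crop("top",330,120,510,264,400)
c=crop("scene",345,165,465,245,400);d=crop("top",195,175,300,255,400)
im=np.zeros((600,800,3),np.uint8)
for t,x,y in((a,0,0),(b,400,0),(c,0,332),(d,400,332)):
    h=min(t.shape[0],600-y);im[y:y+h,x:x+400]=t[:h]
cv2.imwrite("pics/c1.png",im)
E
```

```text
yel [(array([439.2, 212.9]), np.int32(253), array([22.9, 12.7, 80.5])), (array([220.5, 199.9]), np.int32(296), array([34.2,  9.9, 86.6]))] [560.1 337.9 135.1]
red [(array([372.3, 197.1]), np.int32(201), array([12. , 19. , 18.4])), (array([273. , 203.5]), np.int32(262), array([31.,  8., 90.]))] [546.9 193.9 137. ]
blk [(array([403.5, 205.5]), np.int32(138), array([19.2,  9.5, 79.7])), (array([247.5, 200.5]), np.int32(224), array([ 9., 31.,  0.]))] [556.5 262.9 137.2]
```

View pics/c1.png

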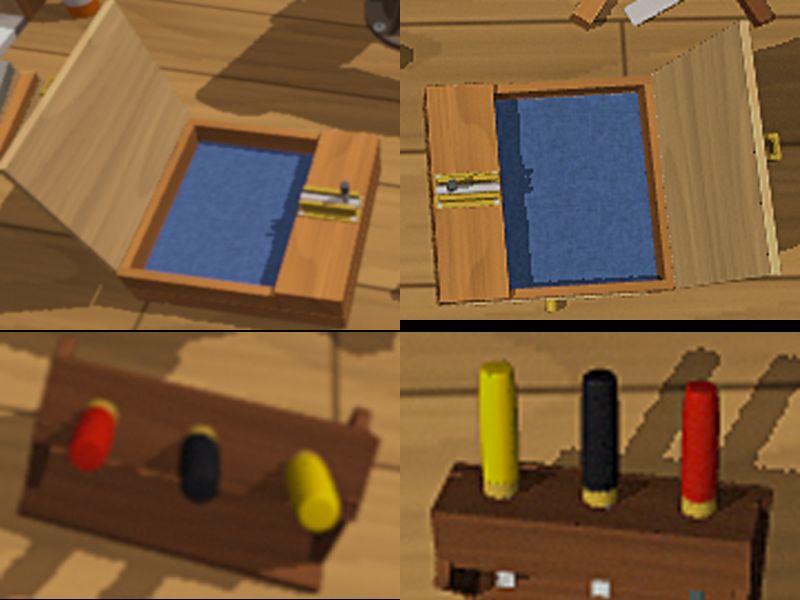

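The crops show the chest, the lid leaning out, and the knob (top px ≈ (353,203), scene px ≈ (278,181)), with the handles leaning towards +x. I'll fit the poses from these.

```bash
python3 - <<'E'
from h import *
from scipy.optimize import least_squares as LS
cs=cams(); T=lambda u,v:(330+(u-400)/2.222,120+v/2.222); S=lambda u,v:(80+u/1.739,75+v/1.739)
obs=[("top",T(425,86),(140,150,85)),("top",T(439,303),(-140,150,85)),("top",T(495,85),(140,62,85)),("top",T(509,300),(-140,62,85)),("top",T(652,76),(140,-150,73)),("top",T(672,290),(-140,-150,73)),
("scene",S(380,133),(-140,150,85)),("scene",S(347,304),(140,150,85)),("scene",S(320,129),(-140,62,85)),("scene",S(274,289),(140,62,85)),("scene",S(190,125),(-140,-150,73)),("scene",S(121,272),(140,-150,73))]
lid=[("top",T(740,22),140),("top",T(780,273),-140),("scene",S(110,0),-140),("scene",S(0,172),140)]
R=lambda a:np.array([[np.cos(a),-np.sin(a),0],[np.sin(a),np.cos(a),0],[0,0,1]])
def W(p,X): return R(p[2])@X+[p[0],p[1],0]
def res(p):
    r=[(proj(cs[n],W(p,X))[0]-uv) for n,uv,X in obs]
    for n,uv,x in lid: r.append(proj(cs[n],W(p,(x,-150+210*np.cos(p[3]),79+210*np.sin(p[3]))))[0]-uv)
    return np.ravel(r)
s=LS(res,[500,-200,0,1.8],loss="soft_l1"); print("chest",s.x.round(3)); print(res(s.x).reshape(-1,2).round(1).tolist())
k=tri(cs,S(345,185),T(452,182)); print("knob",k.round(1), "in chest",(R(s.x[2]).T@(k-[s.x[0],s.x[1],0])).round(1))
print("floor centre",W(s.x,(0,-39,35)).round(1))
# chisel handle by silhouette
B={"scene":(350,170,465,245),"top":(200,175,300,235)}
bl={n:blob(cs[n],(23,150,90),(35,255,255),B[n]) for n in B}
m={}
for n in B:
    x0,y0,x1,y1=B[n]; mm=cv2.inRange(cv2.cvtColor(cs[n]["pixels"][y0:y1,x0:x1],cv2.COLOR_BGR2HSV),(20,110,60),(36,255,255))
    _,l,st,_=cv2.connectedComponentsWithStats(mm); k=1+np.argmax(st[1:,4]); m[n]=st[k,:4]+[x0,y0,0,0]; print(n,m[n])
t=np.linspace(0,2*np.pi,30)
def r2(p):
    d=np.array([np.cos(p[3]),np.sin(p[3]),1])/2**.5; y=np.array([-np.sin(p[3]),np.cos(p[3]),0]); z=np.cross(d,y)
    X=np.vstack([p[:3]+d*L+13*(np.outer(np.cos(t),y)+np.outer(np.sin(t),z)) for L in(0,100)]); r=[]
    for n in B:
        q=proj(cs[n],X); b=m[n]; r+=list(q.min(0)-b[:2]+.5)+list(q.max(0)-b[:2]-b[2:]+.5)
    return np.r_[r,(p[2]-105)/4,(p[3]+.09)/.05]
q=LS(r2,[520,338,105,-.09]); print("shoulder,yaw",q.x.round(3),q.fun.round(1))
d=np.array([np.cos(q.x[3]),np.sin(q.x[3]),1])/2**.5; print("grip",(q.x[:3]+50*d).round(1))
E
```

```text
chest [ 5.48129e+02 -1.49141e+02  4.40000e-02  1.78000e+00]
[[-1.2, 0.4], [-0.4, 0.5], [-2.3, -1.0], [-0.3, -0.3], [-1.1, -0.4], [1.0, -0.5], [-0.1, 0.2], [-2.3, -2.5], [1.3, -1.2], [0.3, 1.0], [-0.6, -4.4], [-2.2, 1.3], [0.5, -1.1], [-2.1, 0.8], [-0.3, -0.8], [-0.3, -2.0]]
knob [546.  -22.  139.9] in chest [  3.5 127.1 139.9]
floor centre [ 549.8 -188.1   35. ]
scene [431 201  16  24]
top [215 183  11  36]
shoulder,yaw [ 5.23378e+02  3.41841e+02  1.01580e+02 -1.43000e-01] [-0.8  1.5  0.8 -2.  -0.4 -0.2  0.4 -0.6 -0.9 -1.1]
grip [558.4 336.8 136.9]
```

```bash
cat >> h.py <<'E'
from scipy.spatial.transform import Rotation as Ro
def to(X,yaw=None):  # world target -> tool-axis shift, roll
    s=env.state(); R=Ro.from_euler("xyz",s["tcp_rot"]).as_matrix(); d=R.T@(np.array(X)-s["eef_pos"])
    r=None if yaw is None else round((s["tcp_rot"][2]-yaw+np.pi)%(2*np.pi)-np.pi,3)
    print("shift",d.round(1),"roll",r)
def st():
    s=env.state(); print(round(s["t"],2),s["eef_pos"].round(1),s["tcp_rot"].round(3),s["ft_force"].round(1),round(s["opening"]*95.1,1),round(s["grip_force"],1))
E
python3 -c "
from h import *
to((558,337,225),3.03)
cs=cams(); print('mallet top',plane(cs['top'],(283,143),170), plane(cs['scene'],(350,252),170))"
```

```text
shift [-442.3 -146.1  -10.5] roll -0.17
mallet top [706.137966   163.08755054] [705.66638129 161.91880233]
```

>>> step_arm --moves '[{"tx": -20,"ty": -7,"tz": -10,"roll": -0.03},{"tx": -55,"ty": -18,"tz": -11,"roll": -0.06},{"tx": -95,"ty": -31,"tz": -11,"roll": -0.09},{"tx": -135,"ty": -45,"tz": -11,"roll": -0.12},{"tx": -174,"ty": -58,"tz": -11,"roll": -0.15},{"tx": -213,"ty": -70,"tz": -11,"roll": -0.17},{"tx": -252,"ty": -83,"tz": -11,"roll": -0.17},{"tx": -291,"ty": -96,"tz": -11,"roll": -0.17},{"tx": -330,"ty": -109,"tz": -11,"roll": -0.17},{"tx": -369,"ty": -122,"tz": -11,"roll": -0.17},{"tx": -408,"ty": -135,"tz": -11,"roll": -0.17},{"tx": -442,"ty": -146,"tz": -11,"roll": -0.17}]' --grip 62

```text
t: 1.4
eef_pos: [559.7, 335.3, 225.7]
tcp_rot: [3.142, 0.0, 3.029]
ft_force: [-1.0, 0.3, -0.4]
opening: 0.653
grip_force: 0.0
```

>>> step_arm --moves '[{"tx": 0},{"tx": 0},{"tx": 0}]'

```text
validation failed for argument at $.mo...
```

```bash
python3 -c "
from h import *
st(); to((558,337,127),3.03)
cs=cams()
a=cv2.resize(cs['scene']['pixels'][120:270,340:500],(640,600)); cv2.imwrite('pics/a2.png',a)"
```

```text
1.4 [559.7 335.3 225.7] [3.142 0.    3.029] [-1.   0.3 -0.4] 62.1 0.0
shift [ 1.9  1.5 98.7] roll -0.001
```

View pics/a2.png

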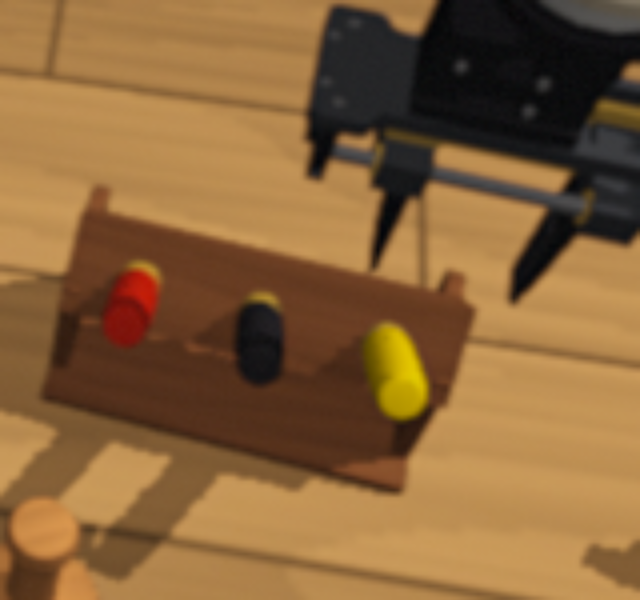

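The fingertips are at scene px ≈ (434,186) and (469,194), above and in line with the yellow handle. I'll go down and close, giving all the keys in each row.

>>> step_arm --moves '[{"tx": 1,"ty": 1,"tz": 20,"roll": 0},{"tx": 1,"ty": 1,"tz": 40,"roll": 0},{"tx": 1,"ty": 1,"tz": 60,"roll": 0},{"tx": 1,"ty": 1,"tz": 80,"roll": 0},{"tx": 1,"ty": 1,"tz": 92,"roll": 0},{"tx": 1,"ty": 1,"tz": 98,"roll": 0},{"tx": 1,"ty": 1,"tz": 98,"roll": 0}]'

```text
t: 2.08
eef_pos: [556.3, 338.4, 126.7]
tcp_rot: [-3.141, -0.001, 3.03]
ft_force: [-0.7, 0.1, 0.8]
opening: 0.648
grip_force: 0.0
```

>>> step_arm --moves '[{"tx": 0,"ty": 0,"tz": 0,"roll": 0},{"tx": 0,"ty": 0,"tz": 0,"roll": 0},{"tx": 0,"ty": 0,"tz": 0,"roll": 0},{"tx": 0,"ty": 0,"tz": 0,"roll": 0},{"tx": 0,"ty": 0,"tz": 0,"roll": 0},{"tx": 0,"ty": 0,"tz": 0,"roll": 0},{"tx": 0,"ty": 0,"tz": 0,"roll": 0},{"tx": 0,"ty": 0,"tz": 0,"roll": 0}]' --grip 10

```text
t: 2.75
eef_pos: [557.0, 338.3, 127.9]
tcp_rot: [3.141, 0.0, 3.03]
ft_force: [-0.0, -1.2, 2.4]
opening: 0.27
grip_force: 30.0
```

>>> step_arm --moves '[{"tx": -3,"ty": 0,"tz": -3,"roll": 0},{"tx": -8,"ty": 0,"tz": -8,"roll": 0},{"tx": -14,"ty": 0,"tz": -14,"roll": 0},{"tx": -21,"ty": 0,"tz": -21,"roll": 0},{"tx": -28,"ty": 0,"tz": -28,"roll": 0},{"tx": -35,"ty": 0,"tz": -35,"roll": 0},{"tx": -42,"ty": 0,"tz": -42,"roll": 0},{"tx": -50,"ty": 0,"tz": -50,"roll": 0},{"tx": -58,"ty": 0,"tz": -58,"roll": 0},{"tx": -66,"ty": 0,"tz": -66,"roll": 0},{"tx": -74,"ty": 0,"tz": -74,"roll": 0},{"tx": -78,"ty": 0,"tz": -78,"roll": 0}]'

```text
t: 3.75
eef_pos: [635.8, 329.4, 207.2]
tcp_rot: [3.141, 0.001, 3.029]
ft_force: [0.1, 0.3, -1.6]
opening: 0.269
grip_force: 30.0
```

>>> step_arm --moves '[{"tx": 0,"ty": 0,"tz": -20,"roll": 0},{"tx": 0,"ty": 0,"tz": -50,"roll": 0},{"tx": 0,"ty": 0,"tz": -80,"roll": 0},{"tx": 0,"ty": 0,"tz": -105,"roll": 0},{"tx": 0,"ty": 0,"tz": -110,"roll": 0},{"tx": 0,"ty": 0,"tz": -110,"roll": 0}]'

```text
t: 4.25
eef_pos: [634.7, 329.7, 317.5]
tcp_rot: [3.14, 0.003, 3.03]
ft_force: [0.2, 0.6, -2.1]
opening: 0.266
grip_force: 30.0
```

```bash
python3 -c "
from h import *
st(); to((590,-185,315),3.1416+.044)
cs=cams()
a=np.hstack([cv2.resize(cs['scene']['pixels'][100:300,340:500],(400,500)),cv2.resize(cs['top']['pixels'][90:260,180:316],(400,500))]); cv2.imwrite('pics/a3.png',a)"
```

```text
4.25 [634.7 329.7 317.5] [3.14e+00 3.00e-03 3.03e+00] [ 0.2  0.6 -2.1] 25.3 30.0
shift [ -13.  -516.5    1.7] roll -0.156
```

View pics/a3.png

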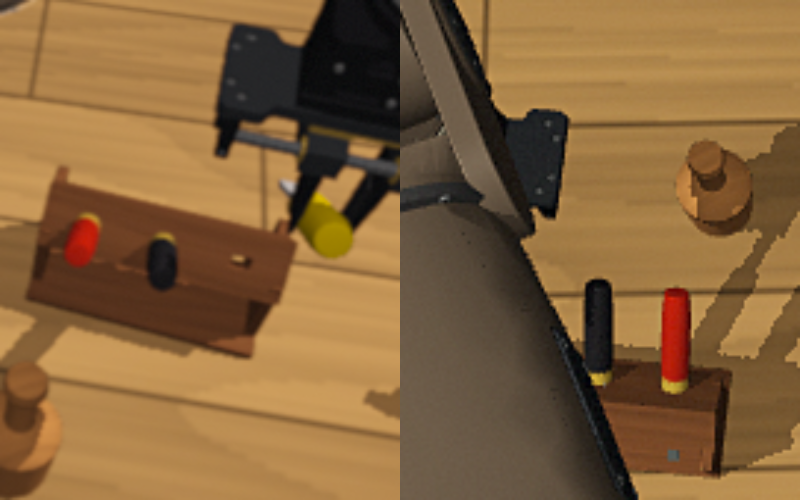

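The chisel is clear of the block, held at 45° with the tip towards the robot. The other tools haven't moved. Now to carry it over the tray.

```bash
python3 -c "
from h import *
to((552,-184,315),3.1416+.044)"
```

```text
shift [ 2.420e+01 -5.194e+02 -4.000e-01] roll -0.156
```

>>> step_arm --moves '[{"tx": 0,"ty": -15,"tz": 0,"roll": 0},{"tx": 2,"ty": -45,"tz": 0,"roll": -0.01},{"tx": 4,"ty": -85,"tz": 0,"roll": -0.03},{"tx": 6,"ty": -125,"tz": 0,"roll": -0.05},{"tx": 8,"ty": -165,"tz": 0,"roll": -0.06},{"tx": 10,"ty": -205,"tz": 0,"roll": -0.08},{"tx": 12,"ty": -245,"tz": 0,"roll": -0.1},{"tx": 14,"ty": -285,"tz": 0,"roll": -0.12},{"tx": 16,"ty": -325,"tz": 0,"roll": -0.13},{"tx": 18,"ty": -365,"tz": 0,"roll": -0.14},{"tx": 20,"ty": -405,"tz": 0,"roll": -0.15},{"tx": 22,"ty": -440,"tz": 0,"roll": -0.156}]'

```text
t: 5.35
eef_pos: [562.2, -107.3, 313.8]
tcp_rot: [3.141, -0.003, -3.097]
ft_force: [-0.3, 1.0, -1.5]
opening: 0.274
grip_force: 30.0
```

```bash
python3 -c "
from h import *
st();to((552,-184,165),3.1416+.044)"
```

```text
5.35 [ 562.2 -107.3  313.8] [ 3.141e+00 -3.000e-03 -3.097e+00] [-0.3  1.  -1.5] 26.1 30.0
shift [ 13.2 -76.3 148.7] roll 0.0
```

>>> step_arm --moves '[{"tx": 6,"ty": -35,"tz": 0,"roll": 0},{"tx": 11,"ty": -65,"tz": 10,"roll": 0},{"tx": 13,"ty": -76,"tz": 35,"roll": 0},{"tx": 13,"ty": -76,"tz": 65,"roll": 0},{"tx": 13,"ty": -76,"tz": 95,"roll": 0},{"tx": 13,"ty": -76,"tz": 125,"roll": 0},{"tx": 13,"ty": -76,"tz": 145,"roll": 0},{"tx": 13,"ty": -76,"tz": 149,"roll": 0},{"tx": 13,"ty": -76,"tz": 149,"roll": 0}]'

```text
t: 6.1
eef_pos: [552.8, -181.3, 164.5]
tcp_rot: [3.139, -0.004, -3.097]
ft_force: [-0.3, 0.3, -0.8]
opening: 0.271
grip_force: 30.0
```

```bash
python3 -c "
from h import *
st(); to((552,-184,122),3.1416+.044)
cs=cams()
a=np.hstack([cv2.resize(cs['scene']['pixels'][75:275,100:300],(400,400)),cv2.resize(cs['top']['pixels'][100:270,330:500],(400,400))]); cv2.imwrite('pics/a4.png',a)"
```

```text
6.1 [ 552.8 -181.3  164.5] [ 3.139 -0.004 -3.097] [-0.3  0.3 -0.8] 25.8 30.0
shift [ 0.8 -2.8 42.5] roll 0.0
```

View pics/a4.png

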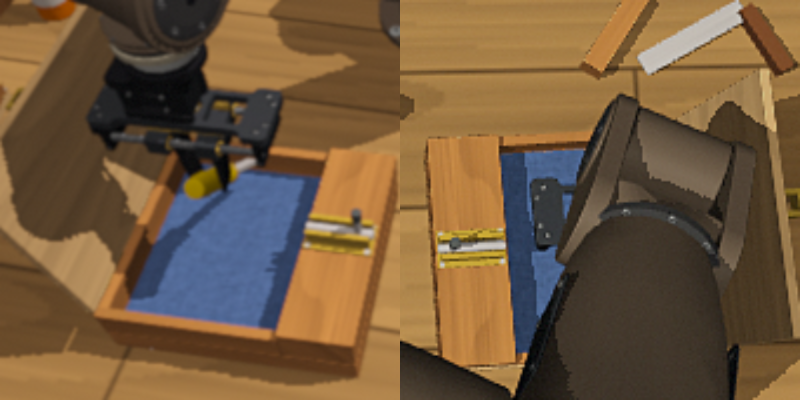

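The chisel is above the tray floor, well inside the walls, and both the lid and the knob are clear. I'll lower it gently until the tip touches.

>>> step_arm --moves '[{"tx": 0,"ty": -2,"tz": 10,"roll": 0},{"tx": 0,"ty": -2,"tz": 20,"roll": 0},{"tx": 0,"ty": -2,"tz": 30,"roll": 0},{"tx": 0,"ty": -2,"tz": 36,"roll": 0},{"tx": 0,"ty": -2,"tz": 40,"roll": 0},{"tx": 0,"ty": -2,"tz": 44,"roll": 0},{"tx": 0,"ty": -2,"tz": 46,"roll": 0},{"tx": 0,"ty": -2,"tz": 48,"roll": 0}]'

```text
t: 6.87
eef_pos: [553.9, -183.7, 118.5]
tcp_rot: [3.142, 0.0, -3.097]
ft_force: [0.1, 0.4, -1.3]
opening: 0.269
grip_force: 30.0
```

>>> step_arm --moves '[{"tx": -2,"ty": 0,"tz": 3,"roll": 0},{"tx": -5,"ty": 0,"tz": 6,"roll": 0},{"tx": -8,"ty": 0,"tz": 9,"roll": 0},{"tx": -11,"ty": 0,"tz": 12,"roll": 0},{"tx": -14,"ty": 0,"tz": 16,"roll": 0},{"tx": -16,"ty": 0,"tz": 20,"roll": 0},{"tx": -19,"ty": 0,"tz": 24,"roll": 0}]'

```text
t: 7.45
eef_pos: [573.3, -182.9, 94.3]
tcp_rot: [-3.141, 0.001, -3.097]
ft_force: [-1.3, -0.6, -0.4]
opening: 0.269
grip_force: 30.0
```

>>> step_arm --moves '[{"tx": -2,"ty": 0,"tz": 4,"roll": 0},{"tx": -4,"ty": 0,"tz": 8,"roll": 0},{"tx": -7,"ty": 0,"tz": 12,"roll": 0},{"tx": -9,"ty": 0,"tz": 17,"roll": 0},{"tx": -12,"ty": 0,"tz": 24,"roll": 0}]'

```text
t: 7.87
eef_pos: [585.0, -182.3, 70.2]
tcp_rot: [3.142, -0.0, -3.097]
ft_force: [-0.9, 0.4, -0.4]
opening: 0.27
grip_force: 30.0
```

```bash
python3 -c "
from h import *
st()
cs=cams()
a=cv2.resize(cs['scene']['pixels'][120:250,140:290],(692,600)); cv2.imwrite('pics/a5.png',a)"
```

```text
7.87 [ 585.  -182.3   70.2] [ 3.142 -0.    -3.097] [-0.9  0.4 -0.4] 25.7 30.0
```

View pics/a5.png

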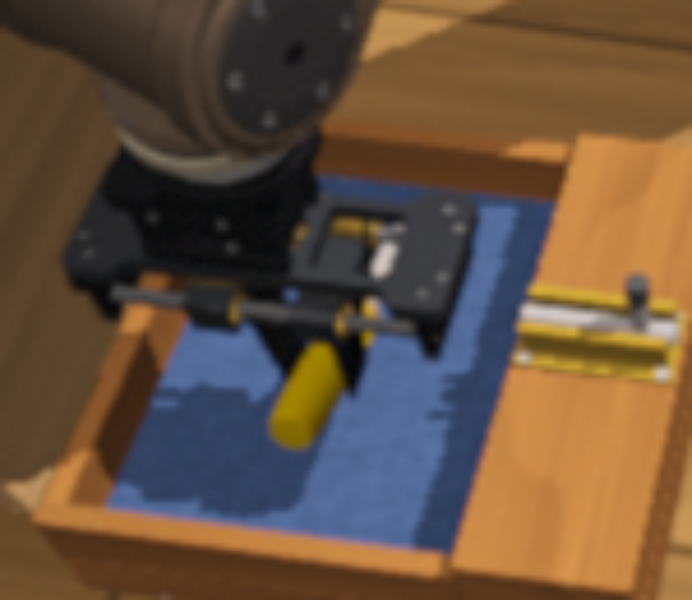

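The chisel is pivoting down on its tip with little force. I'll continue to nearly flat.

>>> step_arm --moves '[{"tx": -1,"ty": 0,"tz": 4,"roll": 0},{"tx": -2,"ty": 0,"tz": 8,"roll": 0},{"tx": -4,"ty": 0,"tz": 13,"roll": 0},{"tx": -5,"ty": 0,"tz": 18,"roll": 0},{"tx": -6,"ty": 0,"tz": 23,"roll": 0},{"tx": -7,"ty": 0,"tz": 27,"roll": 0},{"tx": -7,"ty": 0,"tz": 29,"roll": 0},{"tx": -7,"ty": 0,"tz": 29,"roll": 0}]'

```text
t: 8.63
eef_pos: [592.5, -182.1, 41.6]
tcp_rot: [-3.141, 0.001, -3.098]
ft_force: [1.4, 0.6, 3.7]
opening: 0.269
grip_force: 30.0
```

>>> step_arm --moves '[{"tx": 0,"ty": 0,"tz": 1,"roll": 0},{"tx": 0,"ty": 0,"tz": 2,"roll": 0},{"tx": 0,"ty": 0,"tz": 2,"roll": 0}]'

```text
t: 8.88
eef_pos: [592.7, -182.1, 41.1]
tcp_rot: [-3.141, 0.002, -3.098]
ft_force: [-0.9, 1.2, 14.4]
opening: 0.274
grip_force: 30.0
```

The floor contact is firm (14 N), so I'll ease off and release.

>>> step_arm --moves '[{"tx": 0,"ty": 0,"tz": -2,"roll": 0},{"tx": 0,"ty": 0,"tz": -2,"roll": 0}]'

```text
t: 9.05
eef_pos: [592.1, -182.0, 41.9]
tcp_rot: [-3.141, 0.001, -3.097]
ft_force: [0.7, 1.3, 0.7]
opening: 0.268
grip_force: 30.0
```

>>> step_arm --moves '[{"tx": 0,"ty": 0,"tz": 0,"roll": 0},{"tx": 0,"ty": 0,"tz": 0,"roll": 0},{"tx": 0,"ty": 0,"tz": 0,"roll": 0},{"tx": 0,"ty": 0,"tz": 0,"roll": 0},{"tx": 0,"ty": 0,"tz": 0,"roll": 0}]' --grip 60

```text
t: 9.47
eef_pos: [591.7, -182.0, 41.4]
tcp_rot: [3.141, -0.0, -3.097]
ft_force: [0.1, 0.7, 0.4]
opening: 0.563
grip_force: 0.0
```

>>> step_arm --moves '[{"tx": 0,"ty": 0,"tz": -15,"roll": 0},{"tx": 0,"ty": 0,"tz": -45,"roll": 0},{"tx": 0,"ty": 0,"tz": -85,"roll": 0},{"tx": 0,"ty": 0,"tz": -125,"roll": 0},{"tx": 0,"ty": 0,"tz": -165,"roll": 0},{"tx": 0,"ty": 0,"tz": -205,"roll": 0},{"tx": 0,"ty": 0,"tz": -245,"roll": 0},{"tx": 0,"ty": 0,"tz": -285,"roll": 0},{"tx": 0,"ty": 0,"tz": -320,"roll": 0},{"tx": 0,"ty": 0,"tz": -320,"roll": 0}]'

```text
t: 10.3
eef_pos: [593.0, -182.4, 369.1]
tcp_rot: [-3.137, 0.01, -3.097]
ft_force: [0.6, -0.7, 0.3]
opening: 0.628
grip_force: 0.0
```

```bash
python3 -c "
from h import *
st()
cs=cams()
a=cv2.resize(cs['scene']['pixels'][75:275,80:300],(660,600)); cv2.imwrite('pics/a6.png',a)"
```

```text
10.3 [ 593.  -182.4  369.1] [-3.137  0.01  -3.097] [ 0.6 -0.7  0.3] 59.7 0.0
```

View pics/a6.png

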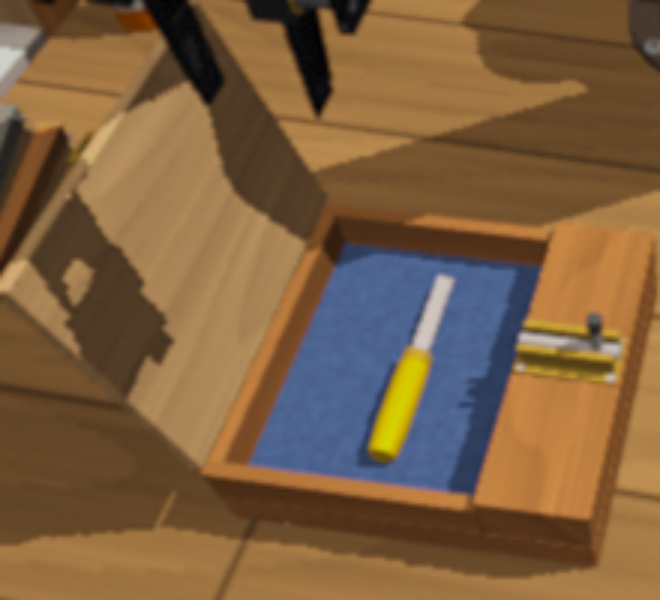

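The chisel lies flat on the blue floor (crop px (440,280)–(380,455)), clear of the walls. Now the lid: I'll close the fingers, turn 90° and go behind it.

>>> step_arm --moves '[{"tx": 8,"ty": -15,"tz": 0,"roll": 0.12},{"tx": 17,"ty": -33,"tz": 0,"roll": 0.24},{"tx": 27,"ty": -50,"tz": 0,"roll": 0.36},{"tx": 36,"ty": -67,"tz": 0,"roll": 0.48},{"tx": 45,"ty": -84,"tz": 0,"roll": 0.6},{"tx": 54,"ty": -100,"tz": 0,"roll": 0.72},{"tx": 63,"ty": -117,"tz": 0,"roll": 0.84},{"tx": 72,"ty": -134,"tz": 0,"roll": 0.96},{"tx": 81,"ty": -150,"tz": 0,"roll": 1.08},{"tx": 90,"ty": -167,"tz": 0,"roll": 1.2},{"tx": 99,"ty": -184,"tz": 0,"roll": 1.32},{"tx": 108,"ty": -200,"tz": 0,"roll": 1.44}]' --grip 0

```text
t: 11.4
eef_pos: [492.0, -387.3, 359.4]
tcp_rot: [-3.14, -0.003, 1.74]
ft_force: [0.0, 0.4, -0.2]
opening: 0.005
grip_force: 0.0
```

```bash
cat >> h.py <<'E'
C=np.array([548.1,-149.1,0]); RC=Ro.from_euler("z",.044)
def ch(): print("TCP in chest",RC.inv().apply(env.state()["eef_pos"]-C).round(1))
def toc(X): to(RC.apply(X)+C,np.pi/2+.044)
E
python3 -c "
from h import *
st();ch();toc((-65,-235,262))"
```

```text
11.4 [ 492.  -387.3  359.4] [-3.14e+00 -3.00e-03  1.74e+00] [ 0.   0.4 -0.2] 0.4 0.0
TCP in chest [ -66.5 -235.5  359.4]
shift [ 0.   1.7 97.4] roll 0.125
```

>>> step_arm --moves '[{"tx": 0,"ty": 1,"tz": 10,"roll": 0.12},{"tx": 0,"ty": 1,"tz": 30,"roll": 0.125},{"tx": 0,"ty": 1,"tz": 50,"roll": 0.125},{"tx": 0,"ty": 1,"tz": 70,"roll": 0.125},{"tx": 0,"ty": 1,"tz": 88,"roll": 0.125},{"tx": 0,"ty": 1,"tz": 97,"roll": 0.125},{"tx": 0,"ty": 1,"tz": 97,"roll": 0.125}]'

```text
t: 11.98
eef_pos: [493.0, -385.7, 261.3]
tcp_rot: [-3.138, -0.004, 1.621]
ft_force: [-1.0, -0.3, 0.1]
opening: 0.006
grip_force: 0.0
```

>>> step_arm --moves '[{"tx": 10,"ty": 0,"tz": 0,"roll": 0},{"tx": 20,"ty": 0,"tz": 0,"roll": 0},{"tx": 30,"ty": 0,"tz": 0,"roll": 0},{"tx": 38,"ty": 0,"tz": 0,"roll": 0},{"tx": 46,"ty": 0,"tz": 0,"roll": 0},{"tx": 54,"ty": 0,"tz": 0,"roll": 0},{"tx": 62,"ty": 0,"tz": 0,"roll": 0},{"tx": 69,"ty": 0,"tz": 0,"roll": 0}]'

```text
t: 12.65
eef_pos: [490.3, -316.6, 264.8]
tcp_rot: [3.141, 0.0, 1.621]
ft_force: [0.9, -2.0, 1.8]
opening: 0.003
grip_force: 1.3
```

```bash
python3 -c "
from h import *
st();ch()
for a in range(85,-1,-5):
    t=np.radians(a); y=-166-6*0; print(a,np.round([-160+183*np.cos(t)-6*np.sin(t)+166, 262-(79+183*np.sin(t)+6*np.cos(t))],0),end='; ')"
```

```text
12.65 [ 490.3 -316.6  264.8] [3.141 0.    1.621] [ 0.9 -2.   1.8] 0.3 1.3
TCP in chest [ -65.1 -164.8  264.8]
85 [16.  0.]; 80 [32.  2.]; 75 [48.  5.]; 70 [63.  9.]; 65 [78. 15.]; 60 [92. 22.]; 55 [106.  30.]; 50 [119.  39.]; 45 [131.  49.]; 40 [142.  61.]; 35 [152.  73.]; 30 [161.  86.]; 25 [169. 100.]; 20 [176. 115.]; 15 [181. 130.]; 10 [185. 145.]; 5 [188. 161.]; 0 [189. 177.];
```

>>> step_arm --moves '[{"tx": 16,"ty": 0,"tz": 0,"roll": 0},{"tx": 32,"ty": 0,"tz": 2,"roll": 0},{"tx": 48,"ty": 0,"tz": 5,"roll": 0},{"tx": 63,"ty": 0,"tz": 9,"roll": 0},{"tx": 78,"ty": 0,"tz": 15,"roll": 0},{"tx": 92,"ty": 0,"tz": 22,"roll": 0},{"tx": 106,"ty": 0,"tz": 30,"roll": 0},{"tx": 119,"ty": 0,"tz": 39,"roll": 0},{"tx": 131,"ty": 0,"tz": 49,"roll": 0},{"tx": 131,"ty": 0,"tz": 49,"roll": 0}]'

```text
t: 13.48
eef_pos: [482.5, -183.6, 213.7]
tcp_rot: [-3.138, -0.003, 1.622]
ft_force: [0.2, -0.3, 0.3]
opening: 0.004
grip_force: 0.0
```

```bash
python3 -c "
from h import *
st();ch()
cs=cams()
a=cv2.resize(cs['scene']['pixels'][75:275,80:300],(660,600)); cv2.imwrite('pics/a7.png',a)"
```

```text
13.48 [ 482.5 -183.6  213.7] [-3.138e+00 -3.000e-03  1.622e+00] [ 0.2 -0.3  0.3] 0.4 0.0
TCP in chest [-67.  -31.6 213.7]
```

View pics/a7.png

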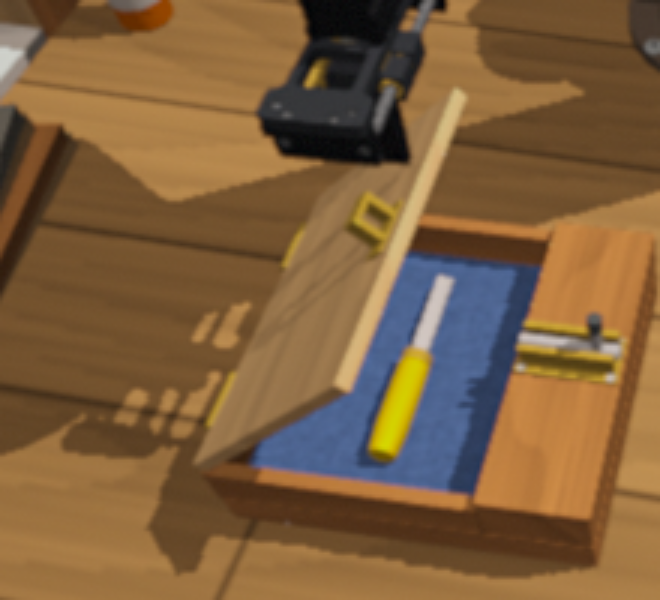

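The lid is at about 45° and following the fingers, which are clear of the keeper. I'll swing it down the rest of the way.

>>> step_arm --moves '[{"tx": 11,"ty": 0,"tz": 12,"roll": 0},{"tx": 21,"ty": 0,"tz": 24,"roll": 0},{"tx": 30,"ty": 0,"tz": 37,"roll": 0},{"tx": 38,"ty": 0,"tz": 51,"roll": 0},{"tx": 45,"ty": 0,"tz": 66,"roll": 0},{"tx": 50,"ty": 0,"tz": 81,"roll": 0},{"tx": 54,"ty": 0,"tz": 96,"roll": 0},{"tx": 56,"ty": 0,"tz": 108,"roll": 0},{"tx": 57,"ty": 0,"tz": 117,"roll": 0},{"tx": 58,"ty": 0,"tz": 124,"roll": 0},{"tx": 58,"ty": 0,"tz": 128,"roll": 0},{"tx": 58,"ty": 0,"tz": 129,"roll": 0}]'

```text
t: 14.58
eef_pos: [480.9, -128.9, 86.3]
tcp_rot: [-3.141, -0.0, 1.62]
ft_force: [-0.8, 0.7, 0.2]
opening: 0.005
grip_force: 0.1
```

>>> step_arm --moves '[{"tx": 0,"ty": 0,"tz": 1,"roll": 0},{"tx": 0,"ty": 0,"tz": 2,"roll": 0},{"tx": 0,"ty": 0,"tz": 2,"roll": 0}]'

```text
t: 14.83
eef_pos: [481.1, -129.0, 85.3]
tcp_rot: [3.141, 0.0, 1.621]
ft_force: [-0.7, -0.2, 2.1]
opening: 0.011
grip_force: 1.3
```

>>> step_arm --moves '[{"tx": 0,"ty": 0,"tz": 1,"roll": 0},{"tx": 0,"ty": 0,"tz": 2,"roll": 0},{"tx": 0,"ty": 0,"tz": 2,"roll": 0},{"tx": 0,"ty": 0,"tz": 2,"roll": 0}]'

```text
t: 15.17
eef_pos: [481.2, -129.0, 85.0]
tcp_rot: [3.14, 0.001, 1.621]
ft_force: [-8.7, 1.9, 30.9]
opening: 0.004
grip_force: 15.4
```

The lid is hard shut (TCP z 85 at 31 N). I'll lift and go behind the knob.

>>> step_arm --moves '[{"tx": 0,"ty": 0,"tz": -10,"roll": 0},{"tx": 0,"ty": 0,"tz": -35,"roll": 0},{"tx": 0,"ty": 0,"tz": -65,"roll": 0},{"tx": 0,"ty": 0,"tz": -95,"roll": 0},{"tx": 0,"ty": 0,"tz": -115,"roll": 0},{"tx": 0,"ty": 0,"tz": -115,"roll": 0}]'

```text
t: 15.67
eef_pos: [482.3, -129.3, 201.9]
tcp_rot: [3.135, 0.003, 1.621]
ft_force: [0.6, -0.0, 0.3]
opening: 0.003
grip_force: 0.0
```

```bash
python3 -c "
from h import *
st();ch();toc((1,172,198))
cs=cams()
# lid-edge/knob check
a=np.hstack([cv2.resize(cs['scene']['pixels'][125:265,140:310],(486,400)),cv2.resize(cs['top']['pixels'][150:260,330:410],(291,400))]); cv2.imwrite('pics/a8.png',a)"
```

```text
15.67 [ 482.3 -129.3  201.9] [3.135e+00 3.000e-03 1.621e+00] [ 0.6 -0.   0.3] 0.3 0.0
TCP in chest [-64.9  22.7 201.9]
shift [149.   66.7   3.9] roll 0.006
```

View pics/a8.png

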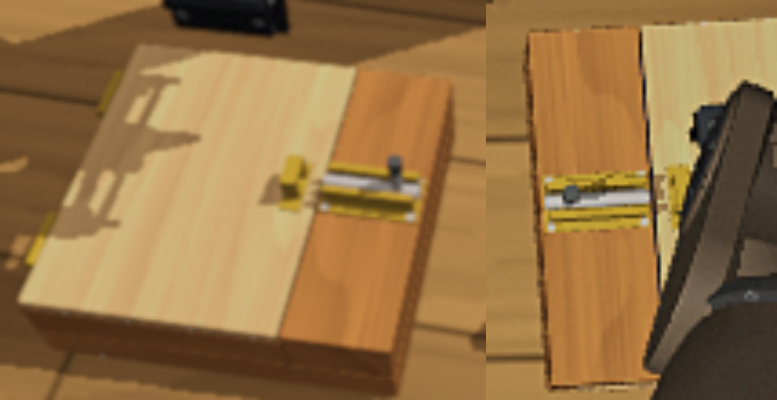

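The lid is shut flush with the deck. The knob is still drawn back (top px ≈ (353,202)), with the keeper in line.

>>> step_arm --moves '[{"tx": 15,"ty": 8,"tz": 0,"roll": 0},{"tx": 45,"ty": 22,"tz": 0,"roll": 0},{"tx": 75,"ty": 36,"tz": 0,"roll": 0},{"tx": 105,"ty": 50,"tz": 0,"roll": 0},{"tx": 135,"ty": 62,"tz": 2,"roll": 0},{"tx": 149,"ty": 67,"tz": 15,"roll": 0},{"tx": 149,"ty": 67,"tz": 35,"roll": 0},{"tx": 149,"ty": 67,"tz": 55,"roll": 0},{"tx": 149,"ty": 67,"tz": 75,"roll": 0},{"tx": 149,"ty": 67,"tz": 83,"roll": 0},{"tx": 149,"ty": 67,"tz": 83,"roll": 0}]'

```text
t: 16.68
eef_pos: [539.1, 23.5, 112.1]
tcp_rot: [-3.137, -0.001, 1.621]
ft_force: [0.4, 0.2, -0.0]
opening: 0.005
grip_force: 0.0
```

>>> step_arm --moves '[{"tx": -8,"ty": 0,"tz": 0,"roll": 0},{"tx": -16,"ty": 0,"tz": 0,"roll": 0},{"tx": -22,"ty": 0,"tz": 0,"roll": 0},{"tx": -28,"ty": 0,"tz": 0,"roll": 0},{"tx": -34,"ty": 0,"tz": 0,"roll": 0},{"tx": -40,"ty": 0,"tz": 0,"roll": 0},{"tx": -46,"ty": 0,"tz": 0,"roll": 0},{"tx": -52,"ty": 0,"tz": 0,"roll": 0},{"tx": -58,"ty": 0,"tz": 0,"roll": 0},{"tx": -62,"ty": 0,"tz": 0,"roll": 0}]'

```text
t: 17.52
eef_pos: [543.5, -39.2, 114.7]
tcp_rot: [3.142, -0.0, 1.621]
ft_force: [-0.0, 3.1, 1.7]
opening: 0.004
grip_force: 1.6
```

```bash
python3 -c "
from h import *
st();ch()"
```

```text
17.52 [543.5 -39.2 114.7] [ 3.142 -0.     1.621] [-0.   3.1  1.7] 0.4 1.6
TCP in chest [  0.2 110.  114.7]
```

>>> step_arm --moves '[{"tx": -3,"ty": 0,"tz": 0,"roll": 0},{"tx": -6,"ty": 0,"tz": 0,"roll": 0},{"tx": -9,"ty": 0,"tz": 0,"roll": 0},{"tx": -11,"ty": 0,"tz": 0,"roll": 0},{"tx": -13,"ty": 0,"tz": 0,"roll": 0}]'

```text
t: 17.93
eef_pos: [543.8, -49.0, 114.8]
tcp_rot: [-3.141, -0.004, 1.62]
ft_force: [0.1, 36.2, 10.3]
opening: 0.003
grip_force: 18.3
```

The bolt has hit its stop (36 N at chest y ≈ 100). I'll back off, retreat and check.

>>> step_arm --moves '[{"tx": 6,"ty": 0,"tz": 0,"roll": 0},{"tx": 20,"ty": 0,"tz": 0,"roll": 0},{"tx": 40,"ty": 0,"tz": 0,"roll": 0},{"tx": 60,"ty": 0,"tz": -10,"roll": 0},{"tx": 80,"ty": 0,"tz": -40,"roll": 0},{"tx": 110,"ty": 0,"tz": -70,"roll": 0},{"tx": 140,"ty": 0,"tz": -100,"roll": 0},{"tx": 165,"ty": 0,"tz": -130,"roll": 0},{"tx": 180,"ty": 0,"tz": -150,"roll": 0},{"tx": 180,"ty": 0,"tz": -150,"roll": 0},{"tx": 180,"ty": 0,"tz": -150,"roll": 0}]'

```text
t: 18.85
eef_pos: [535.2, 128.7, 265.1]
tcp_rot: [3.14, 0.0, 1.623]
ft_force: [0.2, 0.7, -0.5]
opening: 0.009
grip_force: 0.0
```

```bash
python3 -c "
from h import *
st()
cs=cams()
print('knob pred home',{n:proj(cs[n],RC.apply((1,82,140))+C).round(1) for n in cs})
im=np.zeros((600,800,3),np.uint8); im[:400,:486]=cv2.resize(cs['scene']['pixels'][125:265,140:310],(486,400)); im[:400,490:781]=cv2.resize(cs['top']['pixels'][150:260,330:410],(291,400))
im[400:,:300]=cv2.resize(cs['scene']['pixels'][160:300,330:540],(300,200)); im[400:,310:630]=cv2.resize(cs['top']['pixels'],(320,200))
cv2.imwrite('pics/a9.png',im)"
```

```text
18.85 [535.2 128.7 265.1] [3.14  0.    1.623] [ 0.2  0.7 -0.5] 0.9 0.0
knob pred home {'scene': array([[258.1, 178.2]]), 'top': array([[369.5, 201.9]])}
```

View pics/a9.png

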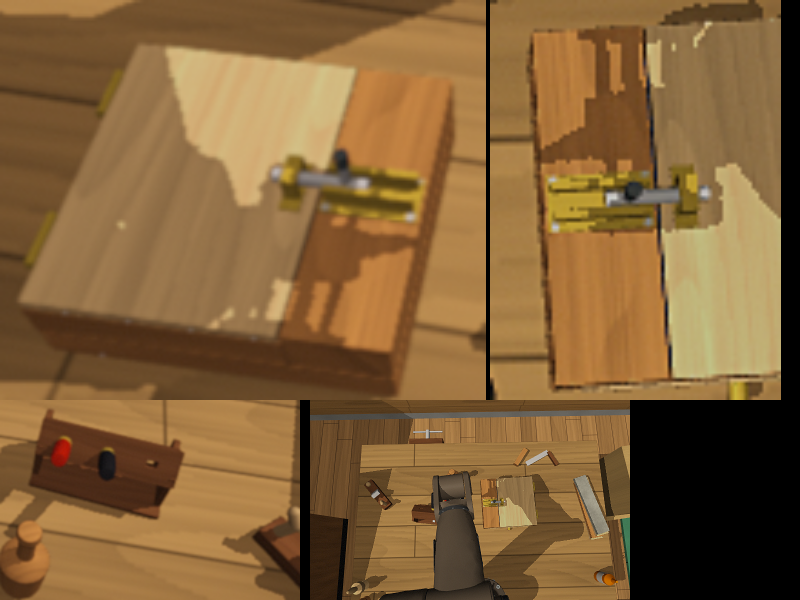

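The rod is through the keeper and the knob is at top px (369.3, 202), against 369.5 predicted for fully home. The other tools and the mallet are in place.

```bash
python3 -c "
from cell import env
print(env.job_done())"
```

```text
the job is handed in; nothing more can be done
None
```

The job is handed in: the chisel lies flat on the tray floor, the lid is shut and the bolt is fully home in the keeper, with the other two tools and the mallet where they were; the arm finished at about 19 s of the 69 s allowed, and the hand-in returned no verdict.

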